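# Balance-check the glaze-mixer rotors

## Task

Check the three glaze-mixer rotors for balance: take each from the sloping drain rack and set it gently across the knife edge of the balancing stand, the slot under its hub on the edge, then let go and watch whether it stays level or dips. Lift any rotor that dips off again and lower it into the red reject bin; leave the true ones side by side on the edge, level and still. Do not drop or bang the rotors, and leave the jars, pots, tiles and brushes where they are.

Things in the scene. Friction and masses are not known exactly. Their poses are not given: they have to be found in the camera images.
- rotor_a_mid (a point): glaze-mixer rotor, one of three alike: a bridge 144 long (x), 28 wide (y), 103 mm tall (z). Point: its centre, half-way up. Heights from the feet: two downturned paddles at x = -66, +66 (12 thick, 58 high); crossbar 22 wide, from 58 to 63; blue hub 30 (x) by 28 (y) on its middle from 63 to 103, gripped across the 28. Under the hub a V slot along y, peak at 57, mouth 16 wide at 49. 0.19 to 0.29 kg
- rotor_b_mid (a point): glaze-mixer rotor, one of three alike: a bridge 144 long (x), 28 wide (y), 103 mm tall (z). Point: its centre, half-way up. Heights from the feet: two downturned paddles at x = -66, +66 (12 thick, 58 high); crossbar 22 wide, from 58 to 63; blue hub 30 (x) by 28 (y) on its middle from 63 to 103, gripped across the 28. Under the hub a V slot along y, peak at 57, mouth 16 wide at 49. 0.19 to 0.29 kg
- rotor_c_mid (a point): glaze-mixer rotor, one of three alike: a bridge 144 long (x), 28 wide (y), 103 mm tall (z). Point: its centre, half-way up. Heights from the feet: two downturned paddles at x = -66, +66 (12 thick, 58 high); crossbar 22 wide, from 58 to 63; blue hub 30 (x) by 28 (y) on its middle from 63 to 103, gripped across the 28. Under the hub a V slot along y, peak at 57, mouth 16 wide at 49. 0.19 to 0.29 kg
- rack: sloping wooden drain rack, fixed. Origin: centre of its underside. The board, 170 long by 236 mm wide (y), rises to its +x by 32 degrees from a low edge at x = -72, z = 26 mm with a lip. Three lanes at y = -74, 0, 74 mm, one rotor in each, feet on the board, length up the slope, hub square off the board, so the tool tilts 32 degrees to take it square. Low ribs (7 mm) between lanes.
- knife: long knife edge on top of the stand, room for three rotors 80 mm apart. Origin: middle of the edge, 105 mm above the table; edge 240 mm long along y, z up. A rotor hangs across it along x, slot peak on the edge, its centre 5.5 mm below; the V guides it in from 5 mm off. A true rotor rests within 3 degrees of level; one with hidden weight (25 g in one paddle, unseen) dips about 15 degrees, onto a rest.
- stand: balancing stand, fixed: green base 112 (x) by 250 (y) by 14 mm, a clamp bar with the knife edge on top, and along each side of it a rubber-capped rest bar, 9 mm thick, at x = -32 and +32 mm, tops 8.5 mm below the edge. Origin: centre of its underside, straight below the middle of the edge; same axes as the knife.
- bin: red reject bin, fixed, 204 (x) by 120 (y) mm outside, rim lip to 128 mm, walls 4 mm thick, rim at 64 mm. Origin: centre of its underside; the floor's top is at z = 4 mm. A rotor fits with its length along x, hub standing above the rim. On the left or the right; the banding wheel is on the other side.
- banding_wheel: banding wheel: round aluminium turntable 224 mm across, top at 84 mm, on a foot, fixed. Origin: centre of its underside.
- jar_blue: blue jar with white lid, 52 mm across, 75 mm high, beside the stand. Origin: centre of its underside. Bystander.
- jar_amber: amber jar with black lid, 52 mm across, 75 mm high, beside the stand. Origin: centre of its underside. Bystander.
- brush_pot: clay pot 68 mm across and 95 mm high with three brushes standing up to 215 mm, within 42 mm of its axis. Origin: centre of its underside. Bystander near a side of the rack.
- kiln_post: white kiln post, 44 by 44 mm, 200 mm tall, stands upright. Origin: centre of its underside. Bystander near a side of the rack.
- painted_tile: grey tile with a painted flower, 150 mm square, 9 mm thick, lying on the banding wheel. Origin: centre of its underside. Bystander.
- tile_stack: stack of four 100 mm tiles, 32 mm high. Origin: centre of its underside. Bystander.
- mop_brush: brush 190 mm long lying on the table. Origin at its underside. Bystander.

How it is judged:
On the way:
1. an off-centre rotor has been set by its slot on the knife edge and let go, and has dipped onto a rest and settled there ((((contact force between rotor_a and knife above 0.5 N and contact force between rotor_a and the fingers below 0.05 N and angular speed of rotor_a below 0.2 rad/s and x of rotor_a_mid in the frame of knife between -0.008 and 0.008 m and y of rotor_a_mid in the frame of knife between -0.112 and 0.112 m and z of rotor_a_mid in the frame of knife between -0.012 and 0 m) and angle between rotor_a_mid's own z axis and vertical above 0.15 rad) or ((contact force between rotor_b and knife above 0.5 N and contact force between rotor_b and the fingers below 0.05 N and angular speed of rotor_b below 0.2 rad/s and x of rotor_b_mid in the frame of knife between -0.008 and 0.008 m and y of rotor_b_mid in the frame of knife between -0.112 and 0.112 m and z of rotor_b_mid in the frame of knife between -0.012 and 0 m) and angle between rotor_b_mid's own z axis and vertical above 0.15 rad) or ((contact force between rotor_c and knife above 0.5 N and contact force between rotor_c and the fingers below 0.05 N and angular speed of rotor_c below 0.2 rad/s and x of rotor_c_mid in the frame of knife between -0.008 and 0.008 m and y of rotor_c_mid in the frame of knife between -0.112 and 0.112 m and z of rotor_c_mid in the frame of knife between -0.012 and 0 m) and angle between rotor_c_mid's own z axis and vertical above 0.15 rad))), for 0.4 s.
At the end, for the whole second after the job is handed in: The one rotor that dips is at rest in the red bin, its centre below the rim; the two true ones hang by their slots on the knife edge, let go, level within 6 degrees and still (under 0.2 rad/s) ((((x of rotor_c_mid in the frame of bin between -0.085 and 0.085 m and y of rotor_c_mid in the frame of bin between -0.05 and 0.05 m and z of rotor_c_mid in the frame of bin between 0.01 and 0.064 m) and linear speed of rotor_c below 0.02 m/s and (contact force between rotor_a and knife above 0.5 N and contact force between rotor_a and the fingers below 0.05 N and angular speed of rotor_a below 0.2 rad/s and x of rotor_a_mid in the frame of knife between -0.008 and 0.008 m and y of rotor_a_mid in the frame of knife between -0.112 and 0.112 m and z of rotor_a_mid in the frame of knife between -0.012 and 0 m) and angle between rotor_a_mid's own z axis and vertical below 0.11 rad and (contact force between rotor_b and knife above 0.5 N and contact force between rotor_b and the fingers below 0.05 N and angular speed of rotor_b below 0.2 rad/s and x of rotor_b_mid in the frame of knife between -0.008 and 0.008 m and y of rotor_b_mid in the frame of knife between -0.112 and 0.112 m and z of rotor_b_mid in the frame of knife between -0.012 and 0 m) and angle between rotor_b_mid's own z axis and vertical below 0.11 rad) or ((x of rotor_a_mid in the frame of bin between -0.085 and 0.085 m and y of rotor_a_mid in the frame of bin between -0.05 and 0.05 m and z of rotor_a_mid in the frame of bin between 0.01 and 0.064 m) and linear speed of rotor_a below 0.02 m/s and (contact force between rotor_b and knife above 0.5 N and contact force between rotor_b and the fingers below 0.05 N and angular speed of rotor_b below 0.2 rad/s and x of rotor_b_mid in the frame of knife between -0.008 and 0.008 m and y of rotor_b_mid in the frame of knife between -0.112 and 0.112 m and z of rotor_b_mid in the frame of knife between -0.012 and 0 m) and angle between rotor_b_mid's own z axis and vertical below 0.11 rad and (contact force between rotor_c and knife above 0.5 N and contact force between rotor_c and the fingers below 0.05 N and angular speed of rotor_c below 0.2 rad/s and x of rotor_c_mid in the frame of knife between -0.008 and 0.008 m and y of rotor_c_mid in the frame of knife between -0.112 and 0.112 m and z of rotor_c_mid in the frame of knife between -0.012 and 0 m) and angle between rotor_c_mid's own z axis and vertical below 0.11 rad) or ((x of rotor_b_mid in the frame of bin between -0.085 and 0.085 m and y of rotor_b_mid in the frame of bin between -0.05 and 0.05 m and z of rotor_b_mid in the frame of bin between 0.01 and 0.064 m) and linear speed of rotor_b below 0.02 m/s and (contact force between rotor_c and knife above 0.5 N and contact force between rotor_c and the fingers below 0.05 N and angular speed of rotor_c below 0.2 rad/s and x of rotor_c_mid in the frame of knife between -0.008 and 0.008 m and y of rotor_c_mid in the frame of knife between -0.112 and 0.112 m and z of rotor_c_mid in the frame of knife between -0.012 and 0 m) and angle between rotor_c_mid's own z axis and vertical below 0.11 rad and (contact force between rotor_a and knife above 0.5 N and contact force between rotor_a and the fingers below 0.05 N and angular speed of rotor_a below 0.2 rad/s and x of rotor_a_mid in the frame of knife between -0.008 and 0.008 m and y of rotor_a_mid in the frame of knife between -0.112 and 0.112 m and z of rotor_a_mid in the frame of knife between -0.012 and 0 m) and angle between rotor_a_mid's own z axis and vertical below 0.11 rad))); the robot touches nothing.
It fails at once if a bystander (jars, brush pot, kiln post, tiles, brush) is shifted by more than 25 mm or knocked over (distance of any of jar_blue, jar_amber, brush_pot, kiln_post, painted_tile, tile_stack, mop_brush from where it was at the start of the episode above 0.025 m or angle between any of jar_blue, jar_amber, brush_pot, kiln_post, painted_tile, tile_stack's own z axis and vertical above 0.4 rad).
It fails at once if a rotor is dropped: it moves faster than 0.6 m/s while no finger touches it (a fall of about 20 mm) ((linear speed of rotor_a above 0.6 m/s and contact force between rotor_a and the fingers below 0.05 N) or (linear speed of rotor_b above 0.6 m/s and contact force between rotor_b and the fingers below 0.05 N) or (linear speed of rotor_c above 0.6 m/s and contact force between rotor_c and the fingers below 0.05 N)).
It fails at once if a rotor is banged: it strikes the stand or the bin with more than 120 N (contact force between any of rotor_a, rotor_b, rotor_c and stand above 120 N or contact force between any of rotor_a, rotor_b, rotor_c and bin above 120 N).
It also fails if it takes over 72 s, if anything falls off the work surface, if the arm or the gripper's body presses on something with over 40 N, if the wrist force passes 120 N, or if a joint passes its speed limit or range.

## Robot

A 7-joint arm with a two-finger parallel gripper is mounted at the origin on the work surface. World frame = base frame: x ahead of the robot, y to its left, z up, the work surface at z = 0. Lengths are in m, angles in rad, forces in N, time in s.
With the tool pointing down it reaches from about 0.4 to 0.85 m from the base axis. Payload 10.4 kg.
Tool frame: the origin (TCP) lies midway between the tips of the shut fingers; the grasp point (between the pads) lies 19 mm behind it (grip_point_offset is the distance from the TCP to the grasp point, in m); y points along the fingers, z is the direction in which the jaws open and shut, and the axes are right-handed (so a half turn about y gives the same grasp; the last joint's range is limited). The gripper opens to 85 mm and grips with 20 to 120 N. Pads are 22 mm wide; open, the fingers measure 114 mm over their backs; the gripper's body (76 mm by 85 mm) begins 54 mm behind the grasp point. The pads swing forward as they close: fully open they stand 13 mm farther back than shut.
Start: joints at [1.26, 0.332, -0.065, 1.46, 0.022, 1.35, -0.088], TCP at [0.177, -0.599, 0.231] pointing down, gripper open.
Joint ranges: [-2.6, 2.6], [-0.5, 2.12], [-1.47, 1.34], [0.16, 2.42], [-1.27, 4.41], [0.06, 2.06], [-2.6, 2.6]. Speed limits (rad/s): [2.22, 2.22, 2.79, 2.79, 3.14, 3.14, 3.14].

## Interface

Orientations are given as a unit quaternion [x, y, z, w].
In Python, from workcell import * gives the robot as it stands.
- The arm moves only by the tool send_rows, never from a script. Its argument "motion" is a list of rows, each a list of 7 numbers: the opening in per cent of the stroke, from 0 (shut) to 100 (fully open), then the shift along the tool's x, y, z in m, then the turn, a rotation vector about the tool's x, y, z in rad. In form: [[claw, tx, ty, tz, ax, ay, az], ...]. A call has 1 to 10 rows; each row is the pose to reach, as a shift and turn from the pose commanded when the call began, along the tool's axes at that moment; what a row does not reach only later rows make up. A row lasts 1/12 s, in which the tool goes at most 41.7 mm and 7.16 degrees, less where a joint would pass 70% of its speed; a pose out of reach is approached as far as the arm can. A call with a gripper value outside its range is refused whole. The fingers move at their own pace and stop on an object; "squeeze" is the grip in N (left out, the last holds). Time passes only in rows, so rows that repeat a pose let the fingers close. It gives the time, the measured TCP pose, the force and the opening at its end, in the units of the state.
- get_obs(): the state, without advancing time (a new reading comes with each control period).
- camera(name): name is "scene" or "top" or "wrist"; returns a dict with "pixels" (420x560x3 uint8, red, green, blue), "range_z" (420x560 float32, m along the optical axis (not along the pixel's ray), 0 where there is no reading), "fovy" (degrees; the focal length in pixels is half the picture's height over the tangent of half this angle, whatever the lens; pixels are square), "cx", "cy" (the principal point, pixels), "view" (4x4, takes a point from world to camera coordinates); the wrist camera has in their place "T_tool_cam" (4x4, takes a point from camera to tool coordinates, whose origin is the TCP and whose axes are the tool frame's). Camera axes: x right, y down, z forward; pixel columns grow to the right and rows downward; lengths in m; the calibration is good to about 2 mm. A picture is of the moment at which its call begins: read the wrist's pose just before it.
- hand_in(): hands the job in, once; it reports no verdict.
The state is a dict: "clock": time; "joint_pos": joint angles; "joint_velocities": joint speeds; "tau": joint torques, N m; "position": TCP position; "ee_rot": TCP orientation; "ft_force": force on the tool from outside, world axes, zero at the start; "torque": the same for the moment, N m; "grip_width": opening from 0.0 (shut) to 1.0 (fully open).
Only numpy, scipy, OpenCV 4.12 (cv2) and the standard library are available. Lean on these libraries where they do the work, as an engineer would, in place of code of your own. Each camera call takes 0.05 s, during which the arm holds its last target.

## Working session

There is one attempt and no reset: what is moved stays moved. The work goes in short steps, Python scripts to look and compute and a tool call to move; the robot and the scene stay as the last step left them, time stands still between calls to the robot, and variables do not carry over. Pictures are saved under pics/ and viewed, and the job is handed in when it is done.

Besides the shell and the picture viewer there is one more tool, called after "Call:" in YAML: its name, and indented under it one key for each argument. send_rows: Moves the arm, as the interface text tells. Its arguments: {"type":"object","properties":{"motion":{"type":"array"},"squeeze":{"type":"number"}},"required":["motion"]}

```bash
ls; mkdir -p pics
cat > h.py <<'E'
from workcell import *
import numpy as np, cv2
from scipy.spatial.transform import Rotation as R
def snap(n,f):
    o=get_obs(); c=camera(n)
    cv2.imwrite(f'pics/{f}.png',cv2.cvtColor(c['pixels'],cv2.COLOR_RGB2BGR))
    np.savez(f'pics/{f}.npz',pos=o['position'],rot=o['ee_rot'],**c)
    return c,o
def cloud(f):
    c=np.load(f'pics/{f}.npz'); d=c['range_z']; h,w=d.shape
    fl=h/2/np.tan(np.radians(float(c['fovy']))/2)
    u,v=np.meshgrid(np.arange(w),np.arange(h))
    P=np.stack([(u-c['cx'])/fl*d,(v-c['cy'])/fl*d,d],-1)
    if 'view' in c.files: T=np.linalg.inv(c['view'])
    else:
        W=np.eye(4);W[:3,:3]=R.from_quat(c['rot']).as_matrix();W[:3,3]=c['pos'];T=W@c['T_tool_cam']
    return P@T[:3,:3].T+T[:3,3], c['pixels'], d
E
python3 - <<'E'
from h import *
o=get_obs(); print(o)
for n in ['scene','top','wrist']: snap(n,n+'0')
E
```

```text
pics
{'clock': 0.0, 'joint_pos': array([ 1.26038829,  0.33288148, -0.06470153,  1.46096816,  0.02164248,
        1.34988609, -0.08851663]), 'joint_velocities': array([ 1.01471887e-03,  8.98947348e-04,  2.24945233e-03, -1.02539318e-04,
       -2.58618969e-04, -7.72748922e-04, -2.31616109e-06]), 'tau': array([-4.06590325e-04, -6.25443721e+01,  4.93880978e-02, -3.91594863e+01,
        1.62703462e-02,  1.01547901e-02,  9.23768880e-06]), 'position': array([ 0.17728012, -0.59893151,  0.23049713]), 'ee_rot': array([-0.10152117,  0.70029609, -0.69929774,  0.10129911]), 'ft_force': array([-0.19419674, -0.06968629, -0.65449292]), 'torque': array([-0.05286547,  0.04758545,  0.03685371]), 'grip_width': 1.001942141033396}
```

View pics/scene0.png

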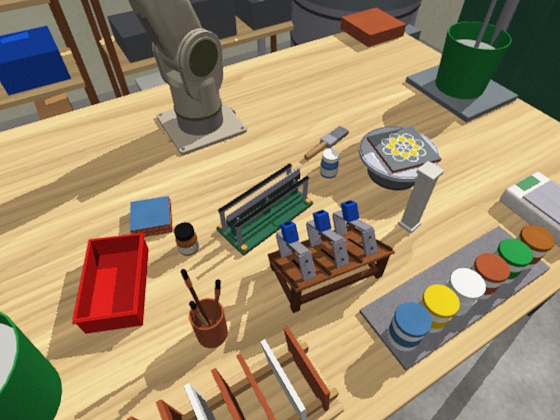

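View pics/top0.png

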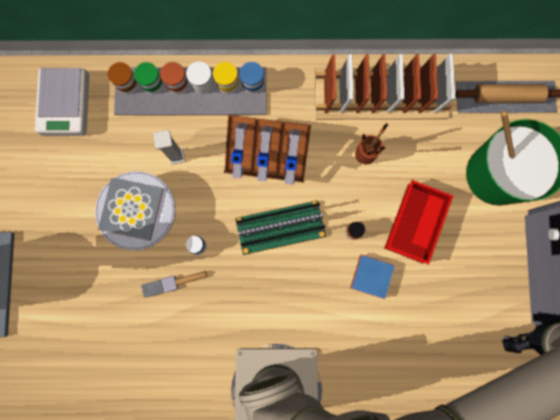

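View pics/wrist0.png

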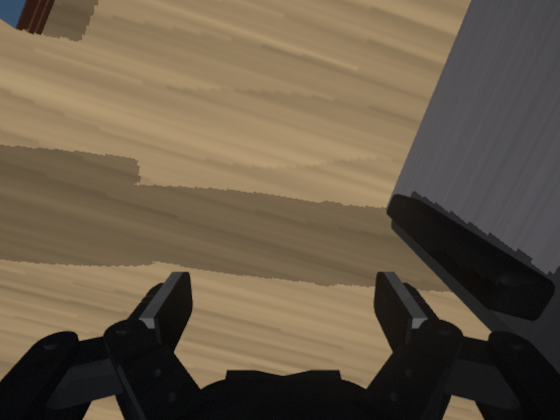

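The top view shows the rack with three blue hubs at about (237,158), (263,161) and (291,166), and the stand's knife from (240,230) to (322,220). The bin is at (420,222). The wrist view shows only table and a grey block.

Run:
```python
from h import *
P,I,d=cloud('top0')
im=cv2.cvtColor(I,cv2.COLOR_RGB2BGR)
crop=im[100:265,215:335]; cv2.imwrite('pics/crop1.png',cv2.resize(crop,None,fx=4.8,fy=3.6*1.0 if 0 else 4.8,interpolation=cv2.INTER_CUBIC)[:800])
c=np.load('pics/top0.npz'); print(c['view'],c['fovy'],c['cx'],c['cy'])
print('bin corners')
for u,v in [(417,181),(452,193),(426,262),(387,247),(357,230),(196,244),(368,148),(165,140),(373,276),(136,209),(160,286),(195,276),(280,225),(240,230),(322,220)]: print((u,v),P[v,u].round(3))
# blue hub
hsv=cv2.cvtColor(im,cv2.COLOR_BGR2HSV)
m=(hsv[...,0]>105)&(hsv[...,0]<130)&(hsv[...,1]>150)&(hsv[...,2]>60)
m[:145]=0;m[190:]=0;m[:,:225]=0;m[:,310:]=0
n,l,s,ce=cv2.connectedComponentsWithStats(m.astype(np.uint8))
for i in range(1,n):
  if s[i,4]>15:
    q=P[l==i]; print(s[i],ce[i].round(1),q.mean(0).round(3),q.min(0).round(3),q.max(0).round(3))
```

```text
[[-0.0018306  -0.99999216 -0.00351065 -0.00265897]
 [-0.99076822  0.00228958 -0.13554735  0.51619109]
 [ 0.13555433  0.00323011 -0.99076465  1.49841824]
 [ 0.          0.          0.          1.        ]] 43.2642820525922 277.20106523125656 208.0559644911431
bin corners
(417, 181) [ 0.6   -0.418  0.009]
(452, 193) [ 0.564 -0.521  0.005]
(426, 262) [ 0.359 -0.419  0.067]
(387, 247) [ 0.401 -0.313  0.059]
(357, 230) [ 0.448 -0.227  0.076]
(196, 244) [0.41  0.223 0.08 ]
(368, 148) [ 0.701 -0.276  0.008]
(165, 140) [0.673 0.289 0.206]
(373, 276) [ 0.321 -0.276  0.035]
(136, 209) [0.507 0.39  0.093]
(160, 286) [0.293 0.334 0.014]
(195, 276) [0.322 0.233 0.022]
(280, 225) [ 0.46  -0.012  0.099]
(240, 230) [0.454 0.105 0.017]
(322, 220) [ 0.483 -0.135  0.014]
[232 150  10  13 106] [236.6 156.3] [0.635 0.103 0.183] [ 0.308 -0.009  0.139] [0.663 0.118 1.555]
[258 153  10  14 108] [262.5 159.3] [0.633 0.035 0.156] [0.615 0.023 0.137] [0.654 0.048 0.173]
[286 157  11  13 108] [290.9 162.9] [ 0.623 -0.041  0.154] [ 0.606 -0.055  0.049] [ 0.643 -0.028  0.168]
```

Run:
```python
import cv2
im=cv2.imread('pics/top0.png')
cv2.imwrite('pics/crop1.png',cv2.resize(im[105:260,215:335],None,fx=3.8,fy=3.8,interpolation=cv2.INTER_CUBIC))
```

```text
(no output)
```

View pics/crop1.png

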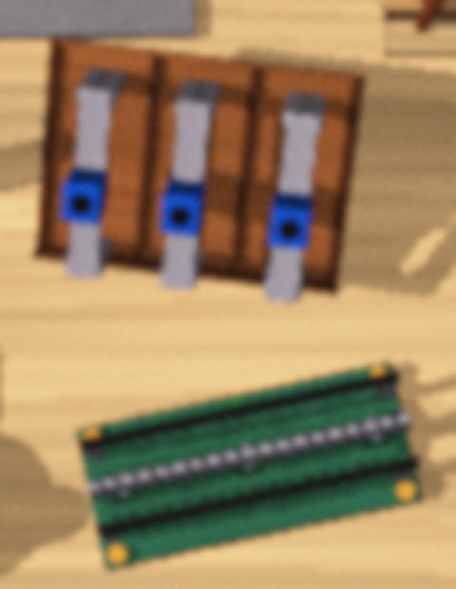

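```bash
cat >> h.py <<'E'
def Rt(yaw,tilt=0,flip=1):
    """tool rotation: fingers (tool y) down, jaw (tool z) along flip*y of frame yaw. tilt: lean so that tool y = (sin t,0,-cos t) in yaw frame"""
    y=np.array([np.sin(tilt),0,-np.cos(tilt)]); z=np.array([0,flip,0.]); x=np.cross(y,z)
    return R.from_euler('z',yaw)*R.from_matrix(np.stack([x,y,z],1))
def go(pos,rot):
    o=get_obs(); r0=R.from_quat(o['ee_rot'])
    s=r0.inv().apply(np.array(pos)-o['position']); a=(r0.inv()*rot).as_rotvec()
    print('pos',o['position'].round(4),'shift',s.round(4),'turn',a.round(4),'rows',round(max(np.linalg.norm(s)/.0417,np.degrees(np.linalg.norm(a))/7.16),1),'t',o['clock'])
E
python3 - <<'E'
from h import *
o=get_obs(); print(R.from_quat(o['ee_rot']).as_matrix().round(3)); print(np.load('pics/wrist0.npz')['T_tool_cam'].round(3),np.load('pics/wrist0.npz')['fovy'])
for f in (1,-1): go([.45,0,.42],Rt(0,0.2,f))
go([.177,-.599,.33],R.from_quat(o['ee_rot']))
E
```

```text
[[-0.959 -0.     0.284]
 [-0.284  0.001 -0.959]
 [ 0.    -1.    -0.001]]
[[ 0.     0.954  0.3   -0.076]
 [-0.    -0.3    0.954 -0.143]
 [ 1.    -0.     0.    -0.   ]
 [ 0.     0.     0.     1.   ]] 67.44916550667988
pos [ 0.1773 -0.599   0.2307] shift [-0.4315 -0.1888 -0.4972] turn [ 0.2853 -2.8408 -0.0428] rows 22.8 t 0.15
pos [ 0.1773 -0.599   0.2307] shift [-0.4315 -0.1888 -0.4972] turn [0.0299 0.2867 0.1988] rows 16.4 t 0.15
pos [ 0.1773 -0.599   0.2307] shift [ 0.0003 -0.0993 -0.0002] turn [0. 0. 0.] rows 2.4 t 0.15
```

Call:
send_rows:
  motion:
    - [60,0,-0.03,0,0,0,0]
    - [60,-0.02,-0.06,-0.02,0,0.01,0.01]
    - [60,-0.045,-0.09,-0.05,0,0.03,0.02]
    - [60,-0.07,-0.11,-0.08,0,0.05,0.04]
    - [60,-0.1,-0.13,-0.11,0,0.07,0.05]
    - [60,-0.125,-0.15,-0.14,0.01,0.09,0.06]
    - [60,-0.15,-0.16,-0.17,0.01,0.11,0.07]
    - [60,-0.175,-0.17,-0.2,0.01,0.13,0.08]
    - [60,-0.2,-0.18,-0.23,0.01,0.15,0.1]
    - [60,-0.23,-0.19,-0.26,0.02,0.17,0.12]

```text
clock: 0.98
position: [0.3179, -0.2954, 0.4184]
ee_rot: [-0.002, -0.704, 0.706, -0.084]
ft_force: [1.3, 0.3, 0.2]
grip_width: 0.596
```

Call:
send_rows:
  motion:
    - [60,-0.025,0,-0.03,0,0.02,0.01]
    - [60,-0.05,0,-0.06,0,0.04,0.02]
    - [60,-0.08,0,-0.09,0,0.05,0.03]
    - [60,-0.1,0,-0.12,0,0.06,0.04]
    - [60,-0.12,0,-0.15,0,0.08,0.05]
    - [60,-0.14,0,-0.175,0,0.09,0.06]
    - [60,-0.16,0,-0.2,0,0.11,0.08]
    - [60,-0.165,0,-0.215,0,0.12,0.08]
    - [60,-0.165,0,-0.215,0,0.12,0.08]

```text
clock: 1.73
position: [0.4559, -0.0601, 0.4361]
ee_rot: [0.07, 0.707, -0.7, 0.072]
ft_force: [0.2, -0.1, 1.7]
grip_width: 0.596
```

Run:
```python
from h import *
go([.45,0,.42],Rt(0,0.2,-1))
snap('wrist','w1')
```

```text
pos [ 0.4559 -0.0601  0.4361] shift [ 0.0089  0.0152 -0.06  ] turn [ 0.0097  0.0021 -0.0019] rows 1.5 t 1.7333
```

View pics/w1.png

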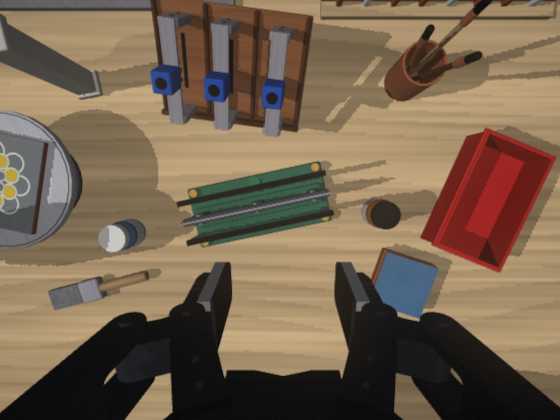

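The wrist view shows the hubs at (166,80), (217,88) and (273,95), with the knife from (183,223) to (328,195) and the bin around (488,198). I'll fit these with the depth data.

```bash
cat > m.py <<'E'
from h import *
def boxfit(q):
    r=cv2.minAreaRect((q[:,:2]*1000).astype(np.float32)); return np.round(r[0],1),np.round(r[1],1),round(r[2],1)
E
python3 - <<'E'
from m import *
P,I,d=cloud('w1')
ok=d>0
# knife
X=P[180:260,170:345].reshape(-1,3); 
k=X[(X[:,2]>0.100)&(X[:,2]<.115)]
c=k[:,:2].mean(0); u,s,v=np.linalg.svd(k[:,:2]-c); t=(k[:,:2]-c)@v[0]
print('knife n',len(k),c.round(4),v[0].round(4),'rng',t.min().round(4),t.max().round(4),'mid',(c+v[0]*(t.min()+t.max())/2).round(4),'z',np.percentile(k[:,2],[50,90,99]).round(4),'width',s[1]/np.sqrt(len(k)))
b=X[(X[:,2]>0.005)&(X[:,2]<.025)];print('base',boxfit(b))
# bin
X=P[120:280,410:560].reshape(-1,3); b=X[(X[:,2]>.055)&(X[:,2]<.075)]
print('bin rim',boxfit(b),np.median(b[:,2]))
im=cv2.cvtColor(I,cv2.COLOR_RGB2BGR); hsv=cv2.cvtColor(im,cv2.COLOR_BGR2HSV)
m=(hsv[...,0]>105)&(hsv[...,0]<130)&(hsv[...,1]>150)&(hsv[...,2]>50); m[:40]=0;m[130:]=0;m[:,:140]=0;m[:,300:]=0
n,l,s,ce=cv2.connectedComponentsWithStats(m.astype(np.uint8))
for i in range(1,n):
  if s[i,4]>30:
    q=P[l==i]; q=q[(q[:,2]>.1)&(q[:,2]<.2)]
    # top plane: normal (-sin32..)
    print('hub',s[i],q.mean(0).round(4),q.min(0).round(3),q.max(0).round(3))
# rack board plane
X=P[0:140,145:320].reshape(-1,3); cc=I[0:140,145:320].reshape(-1,3)
bm=(X[:,2]>.03)&(X[:,2]<.13)&(cc[:,0]>cc[:,2]+30)&(cc[:,0]>60)
b=X[bm]; A=np.c_[b[:,:2],np.ones(len(b))]
w=np.ones(len(b),bool)
for _ in range(8):
    p=np.linalg.lstsq(A[w],b[w,2],rcond=None)[0]; r=b[:,2]-A@p; w=abs(r)<.004
print('board',p,len(b),w.sum(),'slope',np.degrees(np.arctan(np.hypot(*p[:2]))),'yaw',np.degrees(np.arctan2(p[1],p[0])))
print('rackbox',boxfit(b[w]))
cv2.imwrite('pics/crop2.png',cv2.resize(im[0:250,140:345],None,fx=2.9,fy=2.4 if 0 else 2.9,interpolation=cv2.INTER_CUBIC)[:600])
cv2.imwrite('pics/crop2.png',cv2.resize(im[0:145,140:325],None,fx=4,fy=4,interpolation=cv2.INTER_CUBIC))
E
```

```text
knife n 437 [ 0.462  -0.0132] [-0.2129  0.9771] rng -0.1181 0.121 mid [ 0.4617 -0.0119] z [0.1044 0.1057 0.1068] width 0.0012662805345085714
base (array([461.4, -12.3]), array([112.1, 248.9]), 12.3)
bin rim (array([ 471.9, -408.3]), array([129.9, 212.1]), 68.1) 0.06266144152120168
hub [151  70  21  24 287] [0.6363 0.1045 0.1578] [0.622 0.092 0.148] [0.65  0.118 0.165]
hub [205  72  24  29 414] [0.632  0.0334 0.1549] [0.614 0.019 0.133] [0.656 0.048 0.165]
hub [262  79  22  30 405] [ 0.6218 -0.0434  0.1554] [ 0.603 -0.057  0.133] [ 0.646 -0.029  0.164]
board [ 0.61727819 -0.07808205 -0.34740725] 9464 8113 slope 31.88975215307249 yaw -7.209289874044419
rackbox (array([685.6,  25.5]), array([234.5, 139.9]), 83.1)
```

View pics/crop2.png

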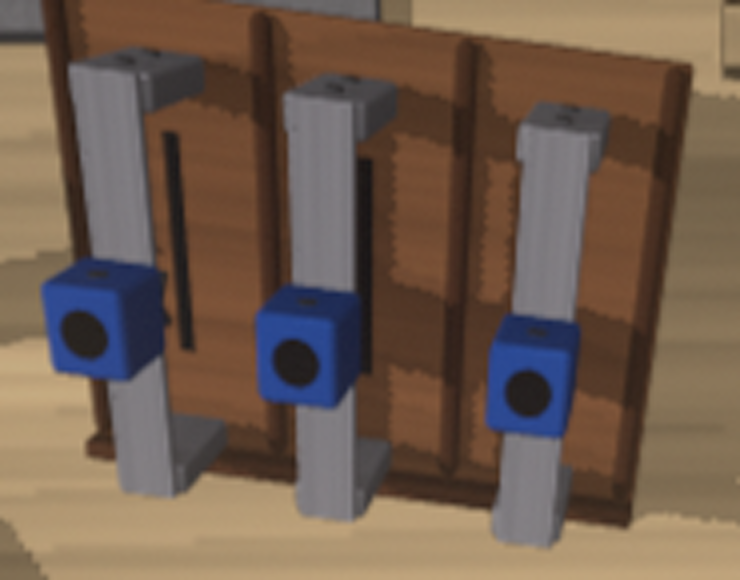

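Run:
```python
from m import *
P,I,d=cloud('w1')
p=np.array([0.61728,-0.07808,-0.34741]); n=np.array([-p[0],-p[1],1]);nn=np.linalg.norm(n);n/=nn
yaw=np.arctan2(p[1],p[0]); ey=np.array([-np.sin(yaw),np.cos(yaw),0]); ex=np.cross(ey,n)
print(ex,ey,n)
im=cv2.cvtColor(I,cv2.COLOR_RGB2BGR); hsv=cv2.cvtColor(im,cv2.COLOR_BGR2HSV)
m=(hsv[...,0]>105)&(hsv[...,0]<130)&(hsv[...,1]>150)&(hsv[...,2]>50); m[:40]=0;m[130:]=0;m[:,:140]=0;m[:,300:]=0
m=cv2.morphologyEx(m.astype(np.uint8),cv2.MORPH_CLOSE,np.ones((7,7)))
nl,l,s,ce=cv2.connectedComponentsWithStats(m)
for i in range(1,nl):
  if s[i,4]<50: continue
  q=P[l==i]; h=q@n-p[2]/nn
  t=(abs(h-.103)<.006); f=np.c_[q@ex,q@ey]
  T=f[t]; lo,hi=np.percentile(T,[2,98],axis=0); mid=(lo+hi)/2
  r=cv2.minAreaRect((T*1000).astype(np.float32))
  print(i,t.sum(),'h',np.median(h[t]).round(4),'ext',(hi-lo).round(4),'mid',mid.round(4),r, 'world top ctr',(ex*mid[0]+ey*mid[1]+n*(.103+p[2]/nn)).round(4))
```

```text
[ 0.84235359 -0.10654965  0.52828742] [0.12549048 0.99209482 0.        ] [-0.52411122  0.06629504  0.8490656 ]
2 304 h 0.1026 ext [0.0265 0.0236] mid [0.6066 0.1842] ((606.4584350585938, 184.19642639160156), (27.537017822265625, 25.296451568603516), 2.5834152698516846) world top ctr [0.6347 0.1054 0.1575]
3 329 h 0.1027 ext [0.027  0.0242] mid [0.6062 0.1131] ((605.9758911132812, 112.82732391357422), (25.65621566772461, 27.915977478027344), 89.83584594726562) world top ctr [0.6255 0.0349 0.1573]
4 326 h 0.1027 ext [0.027  0.0254] mid [0.6064 0.0354] ((606.205810546875, 35.454444885253906), (26.27220344543457, 27.849512100219727), 89.61832427978516) world top ctr [ 0.6158 -0.0422  0.1573]
```

```bash
cat >> m.py <<'E'
n=np.array([-0.52411122,0.06629504,0.8490656]); ex=np.array([.84235,-.10655,.52829]); ey=np.array([.12549,.9921,0])
TOP=[np.array([.6347,.1054,.1575]),np.array([.6255,.0349,.1573]),np.array([.6158,-.0422,.1573])]
RR=R.from_matrix(np.stack([np.cross(-n,-ey),-n,-ey],1))
KC=np.array([.4617,-.0119,.105]); KY=np.radians(12.3); RK=Rt(KY,0,-1)
kx=np.array([np.cos(KY),np.sin(KY),0]); ky=np.array([-np.sin(KY),np.cos(KY),0])
BC=np.array([.472,-.408,0]); BY=np.radians(-21.9)
E
python3 - <<'E'
from m import *
go(TOP[2]+n*.05,RR)
E
```

```text
pos [ 0.4554 -0.0627  0.4358] shift [-0.0843  0.2583 -0.0214] turn [0.0557 0.116  0.3554] rows 6.5 t 1.7833
```

Call:
send_rows:
  motion:
    - [55,-0.01,0.03,-0.002,0.006,0.013,0.04]
    - [55,-0.02,0.06,-0.005,0.013,0.026,0.08]
    - [55,-0.03,0.09,-0.008,0.02,0.04,0.12]
    - [55,-0.04,0.12,-0.011,0.027,0.054,0.165]
    - [55,-0.05,0.15,-0.013,0.034,0.068,0.21]
    - [55,-0.06,0.18,-0.016,0.04,0.082,0.255]
    - [55,-0.07,0.215,-0.018,0.047,0.1,0.3]
    - [55,-0.08,0.245,-0.02,0.053,0.11,0.34]
    - [55,-0.084,0.258,-0.021,0.056,0.116,0.355]
    - [55,-0.084,0.258,-0.021,0.056,0.116,0.355]

```text
clock: 2.62
position: [0.5872, -0.0421, 0.1958]
ee_rot: [-0.236, -0.667, 0.691, -0.148]
ft_force: [-1.4, -0.1, -0.2]
grip_width: 0.553
```

Run:
```python
from m import *
go(TOP[2]-n*.04,RR)
snap('wrist','w2')
```

```text
pos [ 0.5872 -0.0421  0.1958] shift [-0.0042  0.0876 -0.0036] turn [-0.0011 -0.0041  0.0059] rows 2.1 t 2.6167
```

View pics/w2.png

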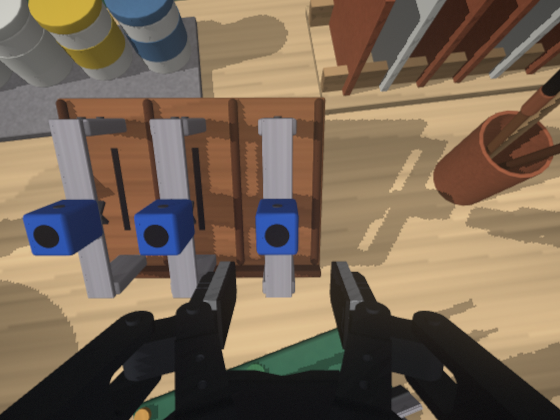

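The hub lies at (277,225), nearly midway between the fingertips at 225 and 343. I'll descend with the computed correction.

Call:
send_rows:
  motion:
    - [55,-0.003,0.015,-0.003,0,-0.004,0.006]
    - [55,-0.004,0.035,-0.0035,0,-0.004,0.006]
    - [55,-0.004,0.055,-0.0035,0,-0.004,0.006]
    - [55,-0.004,0.073,-0.0035,0,-0.004,0.006]
    - [55,-0.004,0.083,-0.0035,0,-0.004,0.006]
    - [55,-0.004,0.087,-0.0035,0,-0.004,0.006]
    - [55,-0.004,0.0875,-0.0035,0,-0.004,0.006]

```text
clock: 3.25
position: [0.639, -0.0456, 0.1281]
ee_rot: [-0.238, -0.665, 0.691, -0.153]
ft_force: [-0.2, 0.3, -0.4]
grip_width: 0.549
```

Run:
```python
from m import *
go(TOP[2]-n*.04,RR)
snap('wrist','w3')
```

```text
pos [ 0.639  -0.0456  0.1281] shift [ 0.0045  0.0028 -0.0004] turn [-0.003   0.0001 -0.0051] rows 0.1 t 3.25
```

View pics/w3.png

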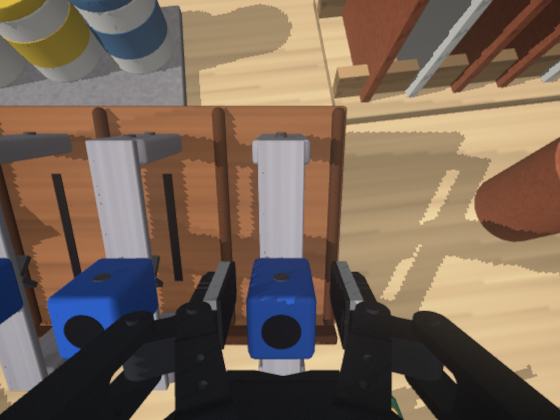

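The hub is centred between the pads at (282,305). I'll make the small correction, then close.

Call:
send_rows:
  motion:
    - [55,0.002,0.001,0,0,0,0]
    - [55,0.004,0.003,0,0,0,-0.005]
    - [55,0.004,0.003,0,0,0,-0.005]
    - [40,0.004,0.003,0,0,0,-0.005]
    - [25,0.004,0.003,0,0,0,-0.005]
    - [20,0.004,0.003,0,0,0,-0.005]
    - [20,0.004,0.003,0,0,0,-0.005]
  squeeze: 45

```text
clock: 3.88
position: [0.6369, -0.0442, 0.1235]
ee_rot: [-0.237, -0.665, 0.692, -0.151]
ft_force: [-5.6, -0.2, 5.6]
grip_width: 0.319
```

Run:
```python
from m import *
go(TOP[2]-n*.04,RR)
print(get_obs()['ft_force'],get_obs()['grip_width'])
```

```text
pos [ 0.6369 -0.0442  0.1235] shift [0.0002 0.0001 0.0007] turn [-0.002   0.001  -0.0008] rows 0.0 t 3.8833
[-5.62663732 -0.20558555  5.61688739] 0.31882346006511436
```

Gripped: the opening is 27 mm on the 28 mm hub. I'll lift square off the board.

Call:
send_rows:
  motion:
    - [20,0,-0.003,0,0,0,0]
    - [20,0,-0.01,0,0,0,0]
    - [20,0,-0.022,0,0,0,0]
    - [20,0,-0.038,0,0,0,0]
    - [20,0,-0.056,0,0,0,0]
    - [20,0,-0.074,0,0,0,0]
    - [20,0,-0.09,0,0,0,0]
    - [20,0,-0.1,0,0,0,0]

```text
clock: 4.55
position: [0.5839, -0.0369, 0.209]
ee_rot: [-0.236, -0.665, 0.691, -0.152]
ft_force: [-0.2, -0.2, -2.7]
grip_width: 0.32
```

Run:
```python
from m import *
go(KC-.08*ky+[0,0,.076],RK)
print(get_obs()['ft_force'],get_obs()['grip_width'])
```

```text
pos [ 0.5839 -0.0369  0.209 ] shift [ 0.0978 -0.0278  0.0658] turn [-0.0971 -0.3304 -0.5517] rows 5.2 t 4.55
[-0.21009973 -0.17558071 -2.69947378] 0.3202947177934688
```

Run:
```python
from m import *
go(KC-.08*ky+[0,0,.1],RK)
```

```text
pos [ 0.5839 -0.0369  0.209 ] shift [ 0.0851 -0.0482  0.0659] turn [-0.0971 -0.3304 -0.5517] rows 5.2 t 4.55
```

Call:
send_rows:
  motion:
    - [20,0.006,-0.007,0.004,-0.007,-0.023,-0.04]
    - [20,0.014,-0.012,0.011,-0.017,-0.056,-0.094]
    - [20,0.026,-0.017,0.02,-0.03,-0.1,-0.166]
    - [20,0.038,-0.023,0.029,-0.043,-0.145,-0.243]
    - [20,0.05,-0.029,0.039,-0.057,-0.195,-0.325]
    - [20,0.062,-0.036,0.048,-0.071,-0.241,-0.403]
    - [20,0.074,-0.042,0.057,-0.084,-0.287,-0.48]
    - [20,0.082,-0.046,0.063,-0.093,-0.317,-0.53]
    - [20,0.085,-0.048,0.066,-0.097,-0.33,-0.552]
    - [20,0.085,-0.048,0.066,-0.097,-0.33,-0.552]

```text
clock: 5.38
position: [0.4794, -0.0907, 0.2035]
ee_rot: [-0.076, 0.704, -0.702, 0.075]
ft_force: [0.9, 0.1, -2.5]
grip_width: 0.324
```

Call:
send_rows:
  motion:
    - [20,0,0,0,0,0,0]
    - [20,0,0,0,0,0,0]

```text
clock: 5.55
position: [0.4797, -0.09, 0.2039]
ee_rot: [-0.075, 0.703, -0.703, 0.076]
ft_force: [0.2, 0.3, -2.8]
grip_width: 0.317
```

Run:
```python
from m import *
go(KC-.08*ky+[0,0,.012],RK)
print(get_obs()['ft_force'])
snap('wrist','w4');snap('scene','s4')
```

```text
pos [ 0.4797 -0.09    0.2039] shift [ 0.001   0.0869 -0.    ] turn [ 0.0005 -0.001  -0.001 ] rows 2.1 t 5.55
[ 0.18650611  0.2903458  -2.78001864]
```

View pics/w4.png

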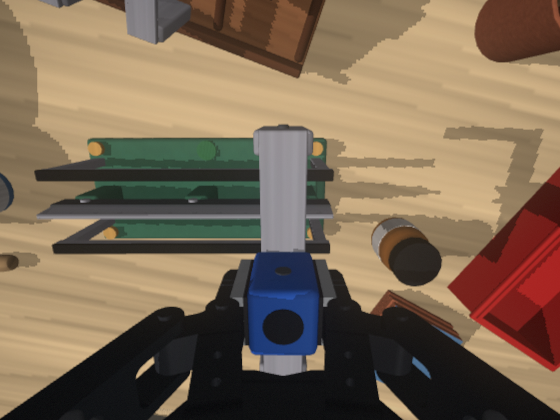

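View pics/s4.png

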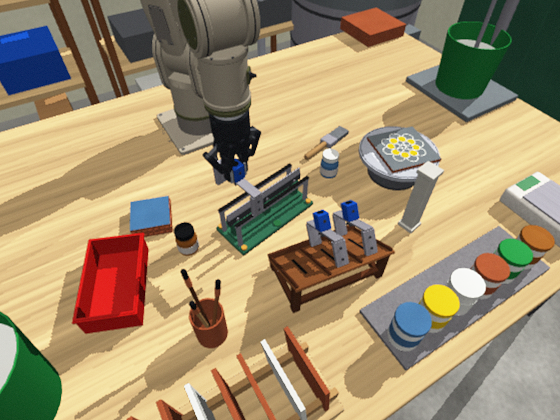

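The rotor hangs level, its hub at (283,300), and the knife runs horizontally at row 211, so the yaw matches. I'll recheck the knife line and the crossbar's level from this image.

Run:
```python
from m import *
P,I,d=cloud('w4')
X=P[190:235,40:250].reshape(-1,3); k=X[(X[:,2]>.099)&(X[:,2]<.115)]
# ridge: top z
L=(k-KC)@np.c_[kx,ky]; print('knife',len(k),'x vs y fit',np.polyfit(L[:,1],L[:,0],1),L[:,1].min(),L[:,1].max(),np.percentile(k[:,2],[50,95]), L[:,0].mean())
c=P[160:240,272:295].reshape(-1,3); L=(c-KC); a=np.c_[L@kx,L[:,2]]; a=a[(a[:,1]>.05)]
print('bar slope deg',np.degrees(np.arctan(np.polyfit(a[:,0],a[:,1],1)[0])), a[:,1].mean(),a[:,0].min(),a[:,0].max())
f=P[130:160,262:306].reshape(-1,3); L=(f-KC)@np.c_[kx,ky]; z=f[:,2]; g=z>.15; print('front paddle ext x',np.percentile(L[g],[1,99],axis=0))
```

```text
knife 1309 x vs y fit [0.00099719 0.00100757] -0.05283069954442245 0.1180363617004526 [0.10414752 0.1055894 ] 0.001039114050832333
bar slope deg 9.01243494238361 0.09894839251897777 0.019677736248129768 0.07726575635131981
front paddle ext x [[ 0.05892728 -0.09003717]
 [ 0.07160432 -0.07086601]]
```

Run:
```python
from m import *
P,I,d=cloud('w4')
for v in range(135,255,10):
  q=np.median(P[v,276:290],axis=0); L=q-KC; print(v,(L@kx).round(4),(L@ky).round(4),L[2].round(4))
```

```text
135 0.0696 -0.08 0.0986
145 0.0652 -0.08 0.0985
155 0.0608 -0.08 0.0986
165 0.0564 -0.0795 0.0985
175 0.0516 -0.08 0.0983
185 0.0471 -0.08 0.0986
195 0.0424 -0.08 0.0988
205 0.0374 -0.08 0.0986
215 0.0326 -0.08 0.0983
225 0.0275 -0.0799 0.0985
235 0.0223 -0.0799 0.0984
245 0.017 -0.0799 0.0983
```

Call:
send_rows:
  motion:
    - [20,0,0.01,0,0,0,0]
    - [20,0,0.025,0,0,0,0]
    - [20,0,0.042,0,0,0,0]
    - [20,0,0.058,0,0,0,0]
    - [20,0,0.07,0,0,0,0]
    - [20,0,0.078,0,0,0,0]
    - [20,0,0.082,0,0,0,0]
    - [20,0,0.084,0,0,0,0]
    - [20,0,0.084,0,0,0,0]

```text
clock: 6.4
position: [0.4796, -0.0904, 0.1199]
ee_rot: [-0.076, 0.703, -0.703, 0.075]
ft_force: [-0.4, -0.2, -2.3]
grip_width: 0.324
```

Call:
send_rows:
  motion:
    - [20,0,0.002,0,0,0,0]
    - [20,0,0.004,0,0,0,0]
    - [20,0,0.006,0,0,0,0]
    - [20,0,0.006,0,0,0,0]

```text
clock: 6.73
position: [0.4794, -0.0905, 0.1137]
ee_rot: [-0.076, 0.703, -0.703, 0.075]
ft_force: [0.1, -0.4, -2.1]
grip_width: 0.321
```

Run:
```python
from m import *
go(KC-.08*ky+[0,0,.006],RK)
print(get_obs()['ft_force'])
```

```text
pos [ 0.4794 -0.0905  0.1137] shift [ 0.0005  0.0027 -0.0006] turn [ 0.0008 -0.0011  0.0006] rows 0.1 t 6.7333
[ 0.12633973 -0.35902368 -2.10852397]
```

Still holding its full weight, so there is no contact yet. I'll go on in 1 mm steps.

Call:
send_rows:
  motion:
    - [20,0,0.001,0,0,0,0]
    - [20,0,0.002,0,0,0,0]
    - [20,0,0.0025,0,0,0,0]
    - [20,0,0.0025,0,0,0,0]

```text
clock: 7.07
position: [0.4802, -0.0904, 0.1119]
ee_rot: [-0.075, 0.703, -0.703, 0.076]
ft_force: [1.7, -0.1, 1.6]
grip_width: 0.322
```

The knife has taken the weight. I'll release.

Call:
send_rows:
  motion:
    - [34,0,0,0,0,0,0]
    - [37,0,0,0,0,0,0]
    - [40,0,0,0,0,0,0]
    - [46,0,0,0,0,0,0]
    - [52,0,0,0,0,0,0]
    - [55,0,0,0,0,0,0]

```text
clock: 7.57
position: [0.4794, -0.0905, 0.1113]
ee_rot: [-0.076, 0.703, -0.703, 0.075]
ft_force: [0.3, -0.3, -0.5]
grip_width: 0.556
```

Run:
```python
from m import *
go(KC-.08*ky+[0,0,.006],RK)
snap('wrist','w5')
```

```text
pos [ 0.4794 -0.0905  0.1113] shift [ 0.0005  0.0003 -0.0005] turn [ 0.0009 -0.001   0.0006] rows 0.0 t 7.5667
```

View pics/w5.png

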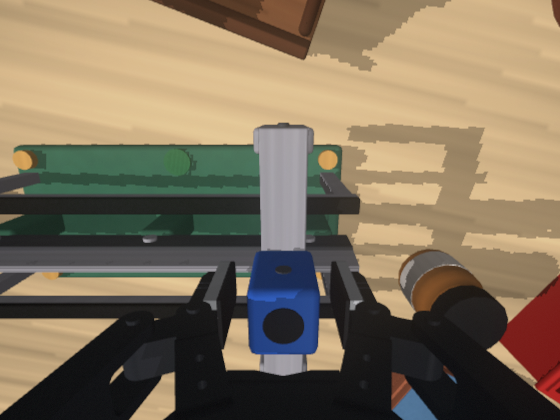

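The rotor stays at (283,300) with the fingers clear. I'll retreat straight up and check again.

Call:
send_rows:
  motion:
    - [55,0,-0.01,0,0,0,0]
    - [55,0,-0.025,0,0,0,0]
    - [55,0,-0.045,0,0,0,0]
    - [55,0,-0.07,0,0,0,0]
    - [55,0,-0.095,0,0,0,0]
    - [55,0,-0.12,0,0,0,0]
    - [55,0,-0.14,0,0,0,0]
    - [55,0,-0.15,0,0,0,0]
    - [55,0,-0.15,0,0,0,0]

```text
clock: 8.37
position: [0.4805, -0.0906, 0.2637]
ee_rot: [0.074, -0.703, 0.703, -0.076]
ft_force: [-0.2, -0.0, -0.9]
grip_width: 0.548
```

```bash
cat >> m.py <<'E'
def lev(f,yk,u=None):
    P,I,d=cloud(f); L=P-KC; x=L@kx;y=L@ky;z=L[...,2]
    m=(abs(y-yk)<.008)&(abs(x)>.02)&(abs(x)<.07)&(z>-.03)&(z<.04)&(d>0)
    p=np.polyfit(x[m],z[m],1); print('lev',yk,m.sum(),'slope deg',np.degrees(np.arctan(p[0])).round(2),'z0',p[1].round(4))
    h=(abs(y-yk)<.03)&(abs(x)<.03)&(z>.035)&(z<.06)&(d>0)
    if h.sum(): 
        print('  hub ctr x,y',((np.percentile(x[h],2)+np.percentile(x[h],98))/2).round(4),((np.percentile(y[h],2)+np.percentile(y[h],98))/2).round(4),'z',np.median(z[h]).round(4))
E
python3 - <<'E'
from m import *
snap('wrist','w6'); lev('w6',-.08)
go(TOP[1]+n*.06,RR)
E
```

```text
lev -0.08 1553 slope deg 0.02 z0 0.0065
  hub ctr x,y 0.0008 -0.0804 z 0.0463
pos [ 0.4799 -0.0906  0.2619] shift [-0.139   0.0537 -0.1023] turn [0.0944 0.3306 0.5505] rows 5.2 t 8.4167
```

View pics/w6.png

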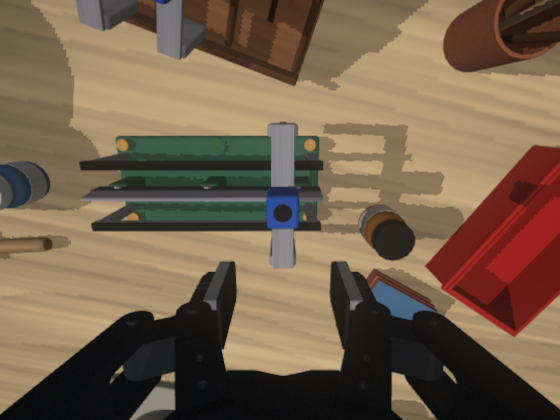

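The first rotor, hub at (283,210), sits level to 0.02° and is true. I'll take the middle one next.

Call:
send_rows:
  motion:
    - [55,-0.01,0.002,-0.008,0.007,0.025,0.04]
    - [55,-0.028,0.006,-0.02,0.019,0.066,0.11]
    - [55,-0.047,0.012,-0.035,0.032,0.112,0.187]
    - [55,-0.067,0.02,-0.05,0.046,0.16,0.265]
    - [55,-0.087,0.028,-0.065,0.06,0.208,0.347]
    - [55,-0.106,0.036,-0.079,0.073,0.255,0.424]
    - [55,-0.124,0.045,-0.092,0.085,0.297,0.495]
    - [55,-0.135,0.051,-0.1,0.092,0.322,0.537]
    - [55,-0.139,0.054,-0.102,0.094,0.331,0.55]
    - [55,-0.139,0.054,-0.102,0.094,0.331,0.55]

```text
clock: 9.25
position: [0.5922, 0.04, 0.2046]
ee_rot: [-0.234, -0.668, 0.691, -0.15]
ft_force: [0.1, -0.2, -0.2]
grip_width: 0.55
```

Call:
send_rows:
  motion:
    - [55,0,0,0,0,0,0]
    - [55,0,0,0,0,0,0]

```text
clock: 9.42
position: [0.5934, 0.038, 0.207]
ee_rot: [-0.236, -0.667, 0.691, -0.15]
ft_force: [1.3, -0.1, -0.3]
grip_width: 0.55
```

Run:
```python
from m import *
go(TOP[1]-n*.04,RR)
snap('wrist','w7')
```

```text
pos [0.5934 0.038  0.207 ] shift [-0.0015  0.0992 -0.0009] turn [ 0.0007 -0.0011  0.0034] rows 2.4 t 9.4167
```

View pics/w7.png

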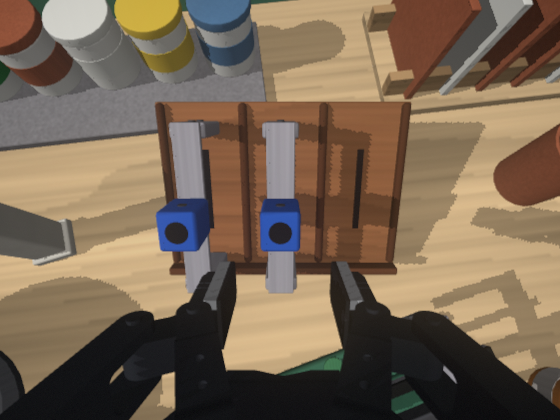

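The middle hub at (281,225) is centred between the fingers. I'll descend.

Call:
send_rows:
  motion:
    - [55,-0.001,0.015,-0.001,0,0,0.002]
    - [55,-0.0015,0.035,-0.001,0,0,0.003]
    - [55,-0.0015,0.055,-0.001,0,0,0.003]
    - [55,-0.0015,0.075,-0.001,0,0,0.003]
    - [55,-0.0015,0.09,-0.001,0,0,0.003]
    - [55,-0.0015,0.097,-0.001,0,0,0.003]
    - [55,-0.0015,0.099,-0.001,0,0,0.003]
    - [55,-0.0015,0.099,-0.001,0,0,0.003]
    - [55,-0.0015,0.099,-0.001,0,0,0.003]

```text
clock: 10.22
position: [0.647, 0.0331, 0.1251]
ee_rot: [-0.237, -0.666, 0.69, -0.152]
ft_force: [0.4, 1.1, -0.0]
grip_width: 0.547
```

Run:
```python
from m import *
go(TOP[1]-n*.04,RR)
```

```text
pos [0.647  0.0331 0.1251] shift [0.0013 0.0012 0.0009] turn [ 0.0007 -0.0006 -0.0021] rows 0.0 t 10.2167
```

Call:
send_rows:
  motion:
    - [55,0.001,0.001,0.0005,0,0,0]
    - [40,0.001,0.001,0.0005,0,0,0]
    - [25,0.001,0.001,0.0005,0,0,0]
    - [20,0.001,0.001,0.0005,0,0,0]
    - [20,0.001,0.001,0.0005,0,0,0]
    - [20,0.001,0.001,0.0005,0,0,0]

```text
clock: 10.72
position: [0.6464, 0.0323, 0.1233]
ee_rot: [-0.237, -0.666, 0.691, -0.151]
ft_force: [-6.6, -1.6, 7.7]
grip_width: 0.321
```

Call:
send_rows:
  motion:
    - [20,0,-0.003,0,0,0,0]
    - [20,0,-0.01,0,0,0,0]
    - [20,0,-0.022,0,0,0,0]
    - [20,0,-0.038,0,0,0,0]
    - [20,0,-0.056,0,0,0,0]
    - [20,0,-0.074,0,0,0,0]
    - [20,0,-0.092,0,0,0,0]
    - [20,0,-0.105,0,0,0,0]
    - [20,0,-0.11,0,0,0,0]

```text
clock: 11.47
position: [0.5884, 0.0403, 0.2174]
ee_rot: [-0.237, -0.666, 0.691, -0.152]
ft_force: [0.2, -1.1, -1.5]
grip_width: 0.322
```

Run:
```python
from m import *
go(KC+[0,0,.11],RK)
```

```text
pos [0.5884 0.0403 0.2174] shift [ 0.1023 -0.0611  0.0676] turn [-0.0955 -0.331  -0.5539] rows 5.2 t 11.4667
```

Call:
send_rows:
  motion:
    - [20,0.007,-0.007,0.004,-0.007,-0.023,-0.04]
    - [20,0.017,-0.014,0.011,-0.017,-0.056,-0.094]
    - [20,0.03,-0.021,0.02,-0.03,-0.1,-0.166]
    - [20,0.045,-0.029,0.03,-0.043,-0.145,-0.243]
    - [20,0.06,-0.037,0.04,-0.057,-0.195,-0.325]
    - [20,0.074,-0.045,0.049,-0.071,-0.241,-0.403]
    - [20,0.089,-0.053,0.058,-0.084,-0.287,-0.48]
    - [20,0.098,-0.059,0.065,-0.093,-0.317,-0.53]
    - [20,0.102,-0.061,0.0676,-0.0955,-0.331,-0.554]
    - [20,0.102,-0.061,0.0676,-0.0955,-0.331,-0.554]

```text
clock: 12.3
position: [0.4622, -0.0125, 0.2134]
ee_rot: [-0.076, 0.704, -0.702, 0.075]
ft_force: [0.4, 0.3, -2.3]
grip_width: 0.323
```

Call:
send_rows:
  motion:
    - [20,0,0,0,0,0,0]
    - [20,0,0,0,0,0,0]

```text
clock: 12.47
position: [0.4626, -0.0118, 0.2137]
ee_rot: [-0.076, 0.704, -0.702, 0.076]
ft_force: [-0.0, -0.2, -1.7]
grip_width: 0.321
```

```bash
cat >> m.py <<'E'
def bar(f,yk):
    P,I,d=cloud(f); L=P-KC; x=L@kx;y=L@ky;z=L[...,2]
    m=(abs(y-yk)<.008)&(x>.02)&(x<.085)&(z>.06)&(z<.14)&(d>0)
    zm=np.median(z[m]); m&=abs(z-zm)<.02
    p=np.polyfit(x[m],z[m],1); print('bar n',m.sum(),'slope',np.degrees(np.arctan(p[0])).round(2),'peak rel knife',(zm-.0063).round(4),'front x',np.percentile(x[m],99.5).round(4))
E
python3 - <<'E'
from m import *
go(KC+[0,0,.006],RK)
snap('wrist','w8'); bar('w8',0); lev('w8',-.08)
E
```

```text
pos [ 0.4626 -0.0118  0.2137] shift [9.000e-04 1.027e-01 1.000e-04] turn [ 0.0016 -0.0006 -0.0002] rows 2.5 t 12.4667
bar n 3851 slope -1.44 peak rel knife 0.1019 front x 0.0723
lev -0.08 2198 slope deg 0.96 z0 0.0056
  hub ctr x,y 0.0009 -0.0795 z 0.0462
```

View pics/w8.png

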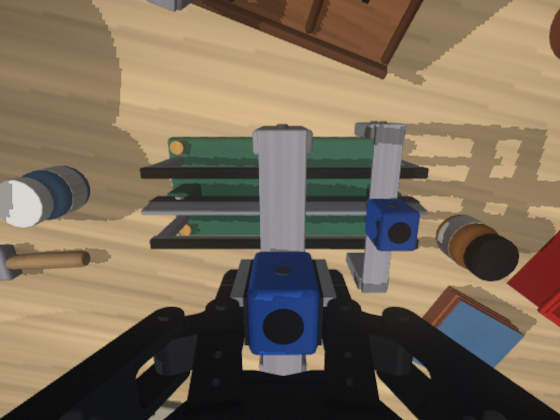

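The second rotor is over the middle slot, hub at (283,300), and the first still sits level at (392,228). I'll lower it.

Call:
send_rows:
  motion:
    - [20,0,0.01,0,0,0,0]
    - [20,0,0.026,0,0,0,0]
    - [20,0,0.045,0,0,0,0]
    - [20,0,0.063,0,0,0,0]
    - [20,0,0.077,0,0,0,0]
    - [20,0,0.087,0,0,0,0]
    - [20,0,0.092,0,0,0,0]
    - [20,0,0.095,0,0,0,0]
    - [20,0,0.097,0,0,0,0]
    - [20,0,0.098,0,0,0,0]

```text
clock: 13.35
position: [0.4625, -0.0122, 0.116]
ee_rot: [-0.076, 0.704, -0.703, 0.075]
ft_force: [0.5, 0.1, -2.6]
grip_width: 0.323
```

Call:
send_rows:
  motion:
    - [20,0,0.001,0,0,0,0]
    - [20,0,0.002,0,0,0,0]
    - [20,0,0.003,0,0,0,0]
    - [20,0,0.003,0,0,0,0]

```text
clock: 13.68
position: [0.4623, -0.0123, 0.1128]
ee_rot: [-0.076, 0.704, -0.703, 0.075]
ft_force: [0.2, -0.4, -1.9]
grip_width: 0.327
```

Call:
send_rows:
  motion:
    - [20,0,0.001,0,0,0,0]
    - [20,0,0.0015,0,0,0,0]
    - [20,0,0.002,0,0,0,0]
    - [20,0,0.002,0,0,0,0]

```text
clock: 14.02
position: [0.4631, -0.0121, 0.1116]
ee_rot: [-0.075, 0.704, -0.703, 0.076]
ft_force: [-0.9, 0.4, 8.2]
grip_width: 0.321
```

Call:
send_rows:
  motion:
    - [20,0,-0.0007,0,0,0,0]
    - [34,0,-0.0007,0,0,0,0]
    - [37,0,-0.0007,0,0,0,0]
    - [40,0,-0.0007,0,0,0,0]
    - [46,0,-0.0007,0,0,0,0]
    - [52,0,-0.0007,0,0,0,0]
    - [55,0,-0.0007,0,0,0,0]
    - [55,0,-0.0007,0,0,0,0]

```text
clock: 14.68
position: [0.4621, -0.0122, 0.1114]
ee_rot: [-0.076, 0.704, -0.702, 0.075]
ft_force: [0.5, 0.9, -0.5]
grip_width: 0.549
```

Run:
```python
from m import *
snap('wrist','w9'); lev('w9',0); lev('w9',-.08)
```

```text
lev 0 4263 slope deg -0.17 z0 0.0064
  hub ctr x,y 0.0018 -0.0001 z 0.0462
lev -0.08 3947 slope deg 7.81 z0 -0.0007
  hub ctr x,y 0.0021 -0.0793 z 0.0461
```

View pics/w9.png

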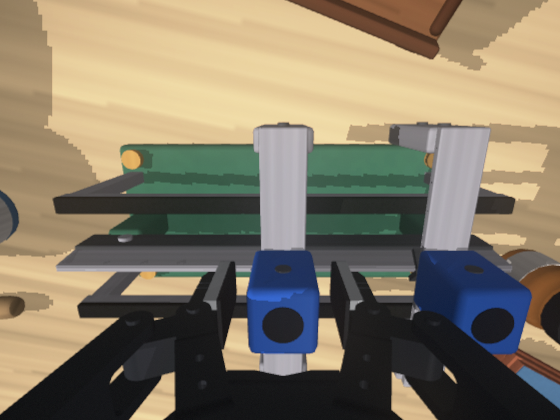

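Released, the middle rotor also stays level (-0.2°). I'll retreat and check both from above.

Call:
send_rows:
  motion:
    - [55,0,-0.01,0,0,0,0]
    - [55,0,-0.025,0,0,0,0]
    - [55,0,-0.045,0,0,0,0]
    - [55,0,-0.07,0,0,0,0]
    - [55,0,-0.095,0,0,0,0]
    - [55,0,-0.12,0,0,0,0]
    - [55,0,-0.14,0,0,0,0]
    - [55,0,-0.15,0,0,0,0]
    - [55,0,-0.15,0,0,0,0]

```text
clock: 15.48
position: [0.4634, -0.0123, 0.2636]
ee_rot: [-0.075, 0.703, -0.703, 0.076]
ft_force: [0.9, -0.3, -0.6]
grip_width: 0.55
```

Run:
```python
from m import *
snap('wrist','w10'); lev('w10',0); lev('w10',-.08)
go(TOP[0]+n*.06,RR)
```

```text
lev 0 1509 slope deg -0.15 z0 0.0065
  hub ctr x,y 0.0008 -0.0001 z 0.0463
lev -0.08 1595 slope deg 0.7 z0 0.0059
  hub ctr x,y 0.0007 -0.0796 z 0.0462
pos [ 0.4627 -0.0124  0.2619] shift [-0.1632  0.0535 -0.0892] turn [0.0954 0.3307 0.5515] rows 5.2 t 15.5333
```

View pics/w10.png

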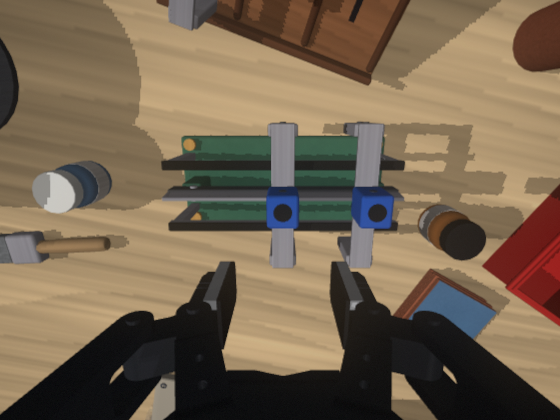

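Two rotors, hubs at (283,210) and (372,208), are both level. I'll take the third.

Call:
send_rows:
  motion:
    - [55,-0.012,0.002,-0.007,0.007,0.025,0.04]
    - [55,-0.033,0.006,-0.018,0.019,0.066,0.11]
    - [55,-0.055,0.012,-0.03,0.032,0.112,0.187]
    - [55,-0.079,0.02,-0.043,0.046,0.16,0.265]
    - [55,-0.102,0.028,-0.056,0.06,0.208,0.347]
    - [55,-0.125,0.036,-0.069,0.073,0.255,0.424]
    - [55,-0.146,0.045,-0.08,0.085,0.297,0.495]
    - [55,-0.158,0.051,-0.087,0.092,0.322,0.537]
    - [55,-0.163,0.0535,-0.089,0.095,0.331,0.551]
    - [55,-0.163,0.0535,-0.089,0.095,0.331,0.551]

```text
clock: 16.37
position: [0.6011, 0.1111, 0.2048]
ee_rot: [-0.234, -0.668, 0.69, -0.15]
ft_force: [-0.2, 0.2, 0.1]
grip_width: 0.553
```

Call:
send_rows:
  motion:
    - [55,0,0,0,0,0,0]
    - [55,0,0,0,0,0,0]

```text
clock: 16.53
position: [0.6023, 0.1087, 0.2074]
ee_rot: [-0.235, -0.667, 0.691, -0.15]
ft_force: [0.4, 0.4, 0.3]
grip_width: 0.548
```

Run:
```python
from m import *
go(TOP[0]-n*.04,RR)
snap('wrist','w11')
```

```text
pos [0.6023 0.1087 0.2074] shift [-0.0017  0.0996 -0.0007] turn [ 0.0008 -0.0005  0.0037] rows 2.4 t 16.5333
```

View pics/w11.png

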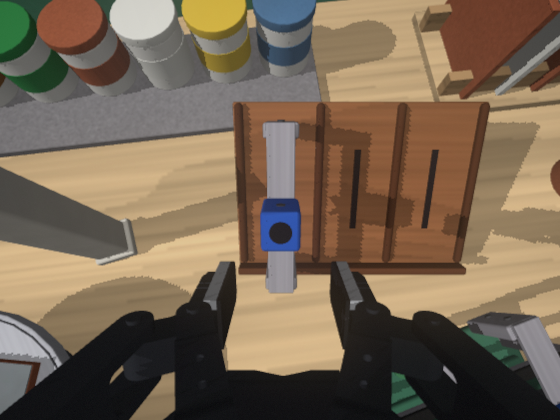

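The hub at (281,225) is centred. I'll descend and grip.

Call:
send_rows:
  motion:
    - [55,-0.001,0.015,-0.001,0,0,0.002]
    - [55,-0.001,0.035,-0.001,0,0,0.002]
    - [55,-0.001,0.055,-0.001,0,0,0.002]
    - [55,-0.001,0.075,-0.001,0,0,0.002]
    - [55,-0.001,0.09,-0.001,0,0,0.002]
    - [55,-0.001,0.097,-0.001,0,0,0.002]
    - [55,-0.001,0.1,-0.001,0,0,0.002]
    - [55,-0.001,0.1,-0.001,0,0,0.002]
    - [55,-0.001,0.1,-0.001,0,0,0.002]

```text
clock: 17.33
position: [0.656, 0.1034, 0.1239]
ee_rot: [-0.237, -0.667, 0.69, -0.151]
ft_force: [-0.3, 0.3, 0.6]
grip_width: 0.55
```

Run:
```python
from m import *
go(TOP[0]-n*.04,RR)
```

```text
pos [0.656  0.1034 0.1239] shift [0.0004 0.0002 0.0007] turn [ 0.0007 -0.0006 -0.0003] rows 0.0 t 17.3333
```

Call:
send_rows:
  motion:
    - [45,0,0,0,0,0,0]
    - [30,0,0,0,0,0,0]
    - [20,0,0,0,0,0,0]
    - [20,0,0,0,0,0,0]
    - [20,0,0,0,0,0,0]
    - [20,0,0,0,0,0,0]

```text
clock: 17.83
position: [0.6561, 0.1033, 0.1242]
ee_rot: [-0.237, -0.666, 0.69, -0.151]
ft_force: [-5.9, 0.2, 7.1]
grip_width: 0.324
```

Call:
send_rows:
  motion:
    - [20,0,-0.003,0,0,0,0]
    - [20,0,-0.01,0,0,0,0]
    - [20,0,-0.022,0,0,0,0]
    - [20,0,-0.038,0,0,0,0]
    - [20,0,-0.056,0,0,0,0]
    - [20,0,-0.074,0,0,0,0]
    - [20,0,-0.092,0,0,0,0]
    - [20,0,-0.105,0,0,0,0]
    - [20,0,-0.11,0,0,0,0]

```text
clock: 18.58
position: [0.5976, 0.1113, 0.2186]
ee_rot: [-0.237, -0.667, 0.69, -0.152]
ft_force: [1.0, 1.2, -2.5]
grip_width: 0.324
```

Run:
```python
from m import *
print(get_obs()['grip_width'])
go(KC+.08*ky+[0,0,.11],RK)
```

```text
0.3236567914920393
pos [0.5976 0.1113 0.2186] shift [ 0.1258 -0.0744  0.0638] turn [-0.0939 -0.3314 -0.553 ] rows 5.2 t 18.5833
```

Call:
send_rows:
  motion:
    - [20,0.009,-0.008,0.004,-0.007,-0.023,-0.04]
    - [20,0.021,-0.016,0.011,-0.017,-0.056,-0.094]
    - [20,0.038,-0.025,0.019,-0.03,-0.1,-0.166]
    - [20,0.056,-0.035,0.028,-0.043,-0.145,-0.243]
    - [20,0.074,-0.045,0.038,-0.057,-0.195,-0.325]
    - [20,0.092,-0.055,0.047,-0.07,-0.241,-0.403]
    - [20,0.11,-0.065,0.056,-0.083,-0.287,-0.48]
    - [20,0.121,-0.072,0.062,-0.091,-0.317,-0.53]
    - [20,0.126,-0.0745,0.064,-0.094,-0.331,-0.553]
    - [20,0.126,-0.0745,0.064,-0.094,-0.331,-0.553]

```text
clock: 19.42
position: [0.4448, 0.0654, 0.2129]
ee_rot: [-0.076, 0.703, -0.703, 0.074]
ft_force: [0.8, -0.7, -3.1]
grip_width: 0.316
```

Call:
send_rows:
  motion:
    - [20,0,0,0,0,0,0]
    - [20,0,0,0,0,0,0]

```text
clock: 19.58
position: [0.4454, 0.0661, 0.2133]
ee_rot: [-0.075, 0.703, -0.703, 0.075]
ft_force: [0.2, 0.4, -2.6]
grip_width: 0.326
```

Run:
```python
from m import *
go(KC+.08*ky+[0,0,.006],RK)
snap('wrist','w12'); bar('w12',.08); lev('w12',0)
```

```text
pos [0.4454 0.0661 0.2133] shift [ 0.0006  0.1023 -0.0003] turn [ 0.0004 -0.0012  0.0002] rows 2.5 t 19.5833
bar n 3759 slope -2.01 peak rel knife 0.1011 front x 0.0711
lev 0 2196 slope deg 0.64 z0 0.0058
  hub ctr x,y 0.0011 0.0008 z 0.0462
```

View pics/w12.png

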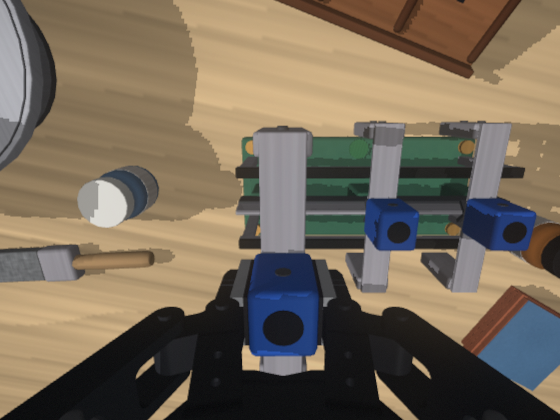

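The third rotor is over the left slot, hub at (283,300), and the other two are level at (392,225) and (498,225). I'll lower it.

Call:
send_rows:
  motion:
    - [20,0,0.01,0,0,0,0]
    - [20,0,0.026,0,0,0,0]
    - [20,0,0.045,0,0,0,0]
    - [20,0,0.063,0,0,0,0]
    - [20,0,0.077,0,0,0,0]
    - [20,0,0.087,0,0,0,0]
    - [20,0,0.092,0,0,0,0]
    - [20,0,0.095,0,0,0,0]
    - [20,0,0.097,0,0,0,0]
    - [20,0,0.098,0,0,0,0]

```text
clock: 20.47
position: [0.4452, 0.0658, 0.1157]
ee_rot: [-0.076, 0.703, -0.703, 0.075]
ft_force: [-0.9, -0.2, -2.5]
grip_width: 0.322
```

Call:
send_rows:
  motion:
    - [20,0,0.001,0,0,0,0]
    - [20,0,0.002,0,0,0,0]
    - [20,0,0.003,0,0,0,0]
    - [20,0,0.0035,0,0,0,0]
    - [20,0,0.0035,0,0,0,0]

```text
clock: 20.88
position: [0.4461, 0.066, 0.1129]
ee_rot: [-0.075, 0.703, -0.703, 0.076]
ft_force: [3.1, 0.4, 3.7]
grip_width: 0.318
```

Call:
send_rows:
  motion:
    - [34,0,0,0,0,0,0]
    - [37,0,0,0,0,0,0]
    - [40,0,0,0,0,0,0]
    - [46,0,0,0,0,0,0]
    - [52,0,0,0,0,0,0]
    - [55,0,0,0,0,0,0]
    - [55,0,0,0,0,0,0]

```text
clock: 21.47
position: [0.4448, 0.0657, 0.1118]
ee_rot: [-0.076, 0.703, -0.703, 0.075]
ft_force: [-0.8, 1.0, 0.2]
grip_width: 0.551
```

Run:
```python
from m import *
snap('wrist','w13'); lev('w13',.08)
```

```text
lev 0.08 5169 slope deg -14.39 z0 0.0093
  hub ctr x,y 0.0093 0.0799 z 0.0449
```

View pics/w13.png

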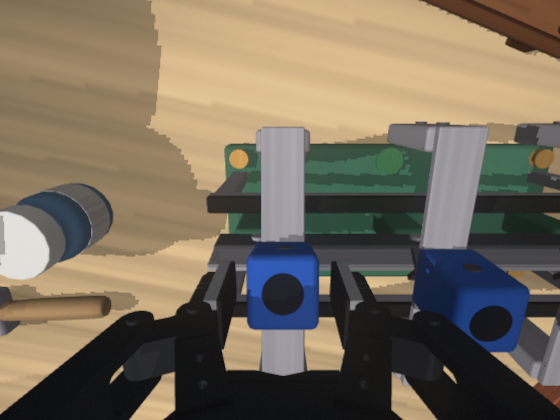

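The third rotor dipped about 14.5° away from the robot, so it is the reject. I'll let it settle for over 0.4 s, then tilt the tool to match it.

Call:
send_rows:
  motion:
    - [55,0,0,0,0,0,0]
    - [55,0,0,0,0,0,0]
    - [55,0,0,0,0,0,0]
    - [55,0,0,0,0,0,0]
    - [55,0,0,0,0,0,0]
    - [55,0,0,0,0,0,0]
    - [55,0,0,0,0,0,0]
    - [55,0,0,0,0,0,0]
    - [55,0,0,0,0,0,0]
    - [55,0,0,0,0,0,0]

```text
clock: 22.35
position: [0.4449, 0.0657, 0.1119]
ee_rot: [-0.076, 0.703, -0.703, 0.075]
ft_force: [1.3, -0.3, -0.2]
grip_width: 0.549
```

Run:
```python
from m import *
snap('wrist','w14'); lev('w14',.08)
t=np.radians(14.7)
go(KC+.08*ky+.008*(np.sin(t)*kx+[0,0,np.cos(t)]),Rt(KY,-t,-1))
```

```text
lev 0.08 5129 slope deg -14.88 z0 0.0093
  hub ctr x,y 0.0097 0.0799 z 0.045
pos [0.4448 0.0657 0.1119] shift [-0.002  -0.0009 -0.0006] turn [ 0.0008 -0.0008 -0.255 ] rows 2.0 t 22.4
```

Call:
send_rows:
  motion:
    - [55,0,-0.001,0,0,0,-0.03]
    - [55,-0.001,-0.001,0,0,0,-0.09]
    - [55,-0.001,-0.001,0,0,0,-0.16]
    - [55,-0.002,-0.001,-0.0005,0,0,-0.22]
    - [55,-0.002,-0.001,-0.0005,0,0,-0.257]
    - [55,-0.002,-0.001,-0.0005,0,0,-0.257]
    - [55,-0.002,-0.001,-0.0005,0,0,-0.257]

```text
clock: 22.98
position: [0.4468, 0.0669, 0.1124]
ee_rot: [0.166, -0.688, 0.706, 0.016]
ft_force: [0.1, -0.1, -0.0]
grip_width: 0.549
```

Run:
```python
from m import *
snap('wrist','w15'); lev('w15',.08)
t=np.radians(14.7)
go(KC+.08*ky+.008*(np.sin(t)*kx+[0,0,np.cos(t)]),Rt(KY,-t,-1))
```

```text
lev 0.08 5656 slope deg -16.89 z0 0.0139
  hub ctr x,y 0.0141 0.0801 z 0.0444
pos [0.4466 0.0667 0.1127] shift [-0.0001 -0.0001  0.    ] turn [ 0.0011 -0.0005  0.0011] rows 0.0 t 23.0333
```

View pics/w15.png

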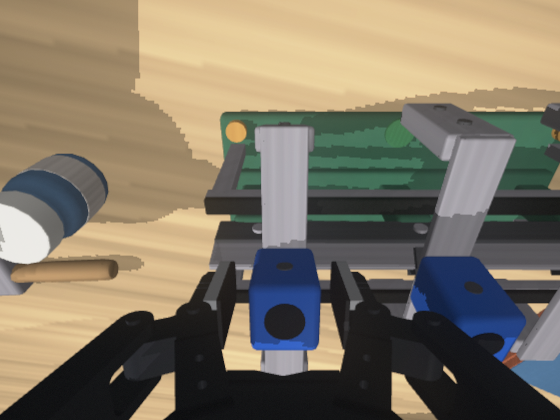

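The tool is square to the dipped hub at (284,300). I'll grip it and lift straight up.

Call:
send_rows:
  motion:
    - [45,0,0,0,0,0,0]
    - [30,0,0,0,0,0,0]
    - [20,0,0,0,0,0,0]
    - [20,0,0,0,0,0,0]
    - [20,0,0,0,0,0,0]
    - [20,0,0,0,0,0,0]

```text
clock: 23.53
position: [0.4466, 0.0665, 0.1132]
ee_rot: [0.165, -0.688, 0.707, 0.016]
ft_force: [-2.6, -1.0, 5.5]
grip_width: 0.321
```

Call:
send_rows:
  motion:
    - [20,0.0008,-0.003,0,0,0,0]
    - [20,0.0025,-0.01,0,0,0,0]
    - [20,0.006,-0.022,0,0,0,0]
    - [20,0.01,-0.038,0,0,0,0]
    - [20,0.0145,-0.056,0,0,0,0]
    - [20,0.02,-0.076,0,0,0,0]
    - [20,0.026,-0.1,0,0,0,0]
    - [20,0.032,-0.122,0,0,0,0]
    - [20,0.036,-0.138,0,0,0,0]
    - [20,0.036,-0.138,0,0,0,0]

```text
clock: 24.37
position: [0.4486, 0.0672, 0.2596]
ee_rot: [0.163, -0.688, 0.707, 0.014]
ft_force: [0.5, 0.8, -2.8]
grip_width: 0.323
```

Run:
```python
from m import *
snap('wrist','w16')
P,I,d=cloud('top0'); X=P[170:275,375:465].reshape(-1,3); b=X[(X[:,2]>.055)&(X[:,2]<.075)]; print('bin top cam',boxfit(b))
go(BC+[0,0,.25],Rt(BY,0,-1))
```

```text
bin top cam (array([ 473.4, -409. ]), array([129.1, 213.6]), 68.2)
pos [0.448  0.067  0.2574] shift [0.073  0.0265 0.4693] turn [-0.0757  0.5929  0.2472] rows 11.4 t 24.4167
```

View pics/w16.png

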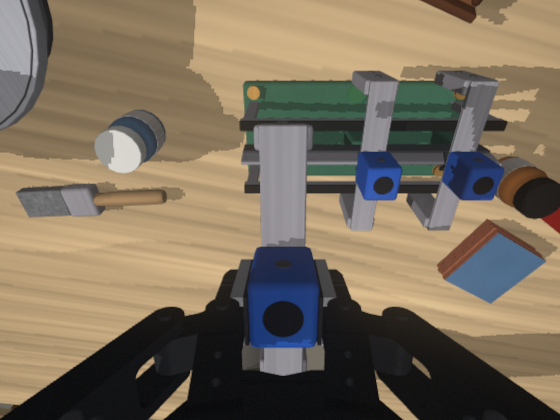

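The rotor is held clear, and the two true ones sit level at (378,176) and (473,176). I'll carry it to above the bin.

Call:
send_rows:
  motion:
    - [20,0.004,-0.006,0.009,-0.002,0.012,0.02]
    - [20,0.008,-0.01,0.028,-0.005,0.036,0.04]
    - [20,0.013,-0.012,0.056,-0.009,0.071,0.06]
    - [20,0.018,-0.012,0.089,-0.014,0.113,0.08]
    - [20,0.023,-0.01,0.122,-0.02,0.155,0.1]
    - [20,0.028,-0.008,0.155,-0.025,0.197,0.12]
    - [20,0.034,-0.006,0.188,-0.03,0.239,0.14]
    - [20,0.04,-0.004,0.221,-0.036,0.281,0.16]
    - [20,0.046,-0.002,0.254,-0.042,0.323,0.18]
    - [20,0.052,0,0.285,-0.048,0.362,0.195]

```text
clock: 25.25
position: [0.4575, -0.2244, 0.2675]
ee_rot: [-0.033, -0.703, 0.706, 0.076]
ft_force: [0.6, -0.0, -2.7]
grip_width: 0.324
```

Run:
```python
from m import *
go(BC+[0,0,.25],Rt(BY,0,-1))
```

```text
pos [ 0.4575 -0.2244  0.2675] shift [-0.0434  0.0166  0.1791] turn [-0.0161  0.2285  0.059 ] rows 4.4 t 25.25
```

Call:
send_rows:
  motion:
    - [20,-0.007,0.002,0.03,-0.003,0.038,0.01]
    - [20,-0.014,0.005,0.06,-0.005,0.076,0.02]
    - [20,-0.022,0.008,0.09,-0.008,0.115,0.03]
    - [20,-0.029,0.011,0.118,-0.011,0.15,0.04]
    - [20,-0.035,0.013,0.143,-0.013,0.183,0.047]
    - [20,-0.04,0.015,0.163,-0.015,0.208,0.054]
    - [20,-0.042,0.016,0.175,-0.016,0.223,0.058]
    - [20,-0.0434,0.0166,0.179,-0.016,0.2285,0.059]
    - [20,-0.0434,0.0166,0.179,-0.016,0.2285,0.059]
    - [20,-0.0434,0.0166,0.179,-0.016,0.2285,0.059]

```text
clock: 26.08
position: [0.4739, -0.4045, 0.2508]
ee_rot: [0.133, 0.695, -0.694, -0.133]
ft_force: [-0.1, 0.9, -2.1]
grip_width: 0.324
```

Run:
```python
from m import *
go(BC+[0,0,.075],Rt(BY,0,-1))
snap('wrist','w17'); snap('top','t17')
P,I,d=cloud('t17'); im=cv2.imread('pics/t17.png'); cv2.imwrite('pics/t17c.png',cv2.resize(im[140:290,340:490],None,fx=4,fy=4,interpolation=cv2.INTER_CUBIC))
```

```text
pos [ 0.4739 -0.4045  0.2508] shift [0.0005 0.1758 0.0041] turn [0.0009 0.0047 0.0001] rows 4.2 t 26.0833
```

View pics/w17.png

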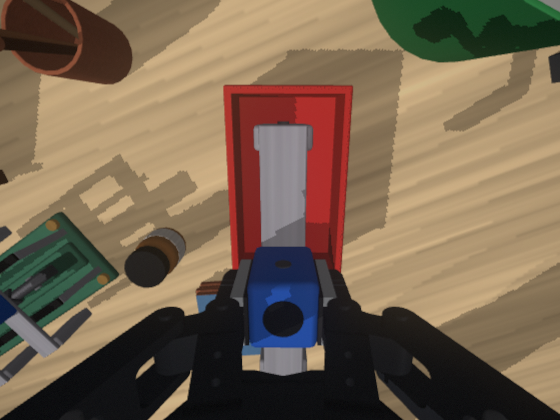

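View pics/t17c.png

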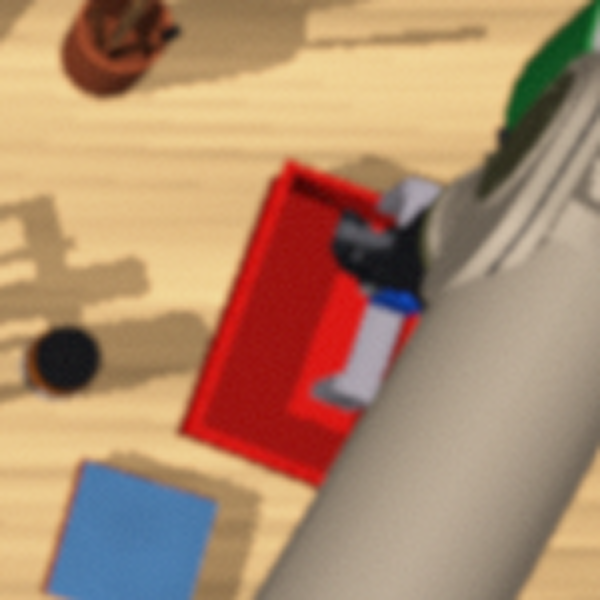

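In both views the rotor hangs inside the bin's outline and parallel to it: rotor at column 283, walls at about 232 and 345. I'll lower it.

Call:
send_rows:
  motion:
    - [20,0,0.012,0.003,0,0.004,0]
    - [20,0,0.032,0.004,0,0.004,0]
    - [20,0,0.055,0.004,0,0.004,0]
    - [20,0,0.08,0.004,0,0.004,0]
    - [20,0,0.105,0.004,0,0.004,0]
    - [20,0,0.128,0.004,0,0.004,0]
    - [20,0,0.147,0.004,0,0.004,0]
    - [20,0,0.16,0.004,0,0.004,0]
    - [20,0,0.168,0.004,0,0.004,0]
    - [20,0,0.173,0.004,0,0.004,0]

```text
clock: 27.02
position: [0.4719, -0.4094, 0.0772]
ee_rot: [0.135, 0.694, -0.694, -0.135]
ft_force: [-0.0, -0.5, -2.5]
grip_width: 0.322
```

Call:
send_rows:
  motion:
    - [20,0,0.001,0,0,0,0]
    - [20,0,0.002,0,0,0,0]
    - [20,0,0.004,0,0,0,0]
    - [20,0,0.005,0,0,0,0]
    - [20,0,0.005,0,0,0,0]

```text
clock: 27.43
position: [0.4723, -0.41, 0.0735]
ee_rot: [-0.135, -0.694, 0.694, 0.134]
ft_force: [0.5, 0.5, -2.6]
grip_width: 0.323
```

Call:
send_rows:
  motion:
    - [20,0,0.001,0,0,0,0]
    - [20,0,0.002,0,0,0,0]
    - [20,0,0.003,0,0,0,0]
    - [20,0,0.003,0,0,0,0]

```text
clock: 27.77
position: [0.472, -0.4098, 0.0699]
ee_rot: [-0.135, -0.694, 0.694, 0.135]
ft_force: [-0.8, -0.4, -2.4]
grip_width: 0.323
```

Call:
send_rows:
  motion:
    - [20,0,0.001,0,0,0,0]
    - [20,0,0.0015,0,0,0,0]
    - [20,0,0.002,0,0,0,0]
    - [20,0,0.002,0,0,0,0]

```text
clock: 28.1
position: [0.472, -0.4099, 0.0695]
ee_rot: [-0.135, -0.694, 0.694, 0.135]
ft_force: [-6.4, 4.0, 8.6]
grip_width: 0.327
```

Contact with the floor. I'll release and rise.

Call:
send_rows:
  motion:
    - [20,0,-0.0005,0,0,0,0]
    - [34,0,-0.0005,0,0,0,0]
    - [38,0,-0.0005,0,0,0,0]
    - [44,0,-0.0005,0,0,0,0]
    - [50,0,-0.0005,0,0,0,0]
    - [55,0,-0.0005,0,0,0,0]
    - [55,0,-0.0005,0,0,0,0]

```text
clock: 28.68
position: [0.4721, -0.4098, 0.0685]
ee_rot: [-0.135, -0.694, 0.694, 0.135]
ft_force: [-0.5, -0.5, 1.0]
grip_width: 0.552
```

Call:
send_rows:
  motion:
    - [55,0,-0.01,0,0,0,0]
    - [55,0,-0.025,0,0,0,0]
    - [55,0,-0.045,0,0,0,0]
    - [55,0,-0.07,0,0,0,0]
    - [55,0,-0.1,0,0,0,0]
    - [55,0,-0.13,0,0,0,0]
    - [55,0,-0.16,0,0,0,0]
    - [55,0,-0.185,0,0,0,0]
    - [55,0,-0.2,0,0,0,0]
    - [55,0,-0.2,0,0,0,0]

```text
clock: 29.52
position: [0.4731, -0.4106, 0.2738]
ee_rot: [-0.137, -0.693, 0.695, 0.132]
ft_force: [0.5, -1.0, 1.1]
grip_width: 0.553
```

Run:
```python
from m import *
snap('wrist','w18'); snap('scene','s18'); snap('top','t18')
P,I,d=cloud('w18'); hs=cv2.cvtColor(I,cv2.COLOR_RGB2HSV)
bx=np.array([np.cos(BY),np.sin(BY),0]);by=np.array([-np.sin(BY),np.cos(BY),0])
L=P-BC; m=(hs[...,0]>105)&(hs[...,0]<130)&(hs[...,1]>150)&(L[...,2]>.09)&(L[...,2]<.125)&(abs(L@by)<.06)
q=L[m]; print(m.sum(),(q@bx).mean(),(q@by).mean(),np.median(q[:,2]))
im=cv2.imread('pics/s18.png'); cv2.imwrite('pics/s18c.png',cv2.resize(im[140:340,70:400],None,fx=2.4,fy=2.4,interpolation=cv2.INTER_CUBIC))
P,I,d=cloud('t18'); L=P-KC; x=L@kx;y=L@ky;z=L[...,2]
for yk in (0,-.08):
  mm=(abs(y-yk)<.009)&(abs(x)>.02)&(abs(x)<.068)&(z>-.03)&(z<.03); p=np.polyfit(x[mm],z[mm],1); print(yk,mm.sum(),np.degrees(p[0]),p[1])
```

```text
504 0.0019134074697292416 -0.002188828916503306 0.10698457641127251
0 231 0.03910067929486539 0.005894390578815328
-0.08 228 0.023104442045367924 0.005854512974669485
```

View pics/w18.png

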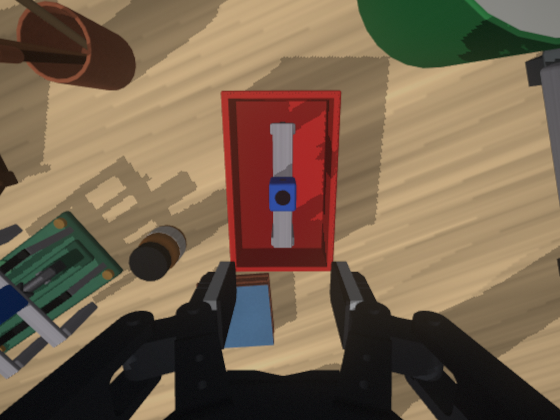

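View pics/s18c.png

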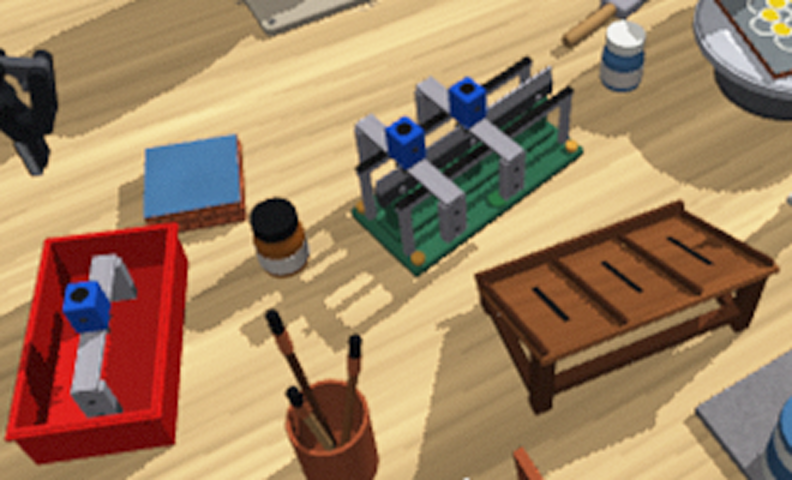

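The reject stands in the bin, hub at (283,197) in the wrist view, centred within about 2 mm and with its hub top at 107 mm. Both true rotors read level within 0.1°, and the jars, pot and tiles stand where they did. The gripper is clear, so I'll hand in.

```bash
python3 -c "
from workcell import *
print(hand_in())"
```

```text
the job is handed in; nothing more can be done
None
```

I tested all three rotors on the knife edge: two are true and one is a reject. I handed the job in at about 30 s of the 72 s allowed; no verdict was reported.

- **True rotors:** those from the right and middle rack lanes stayed level when let go. They are on the edge at y = -80 and 0 mm. The last top-camera check read both within 0.1° of level.
- **Reject:** the left-lane rotor dipped about 15° onto a rest and settled there for over half a second. I gripped it square at that tilt, lifted it off and lowered it onto the bin floor. It stands upright within about 2 mm of the bin's centre, hub top at 107 mm, which puts its centre below the rim.
- **Forces:** the highest force I read at the end of a move was about 11 N, when the reject met the bin floor.
- **Bystanders:** none looked moved in the last pictures, though I did not measure them.
- **Readings that disagreed:** some close wrist views showed tilts of 0.6–1° for the already placed rotors, and once 7.8°. I put these down to slanted or blocked views, because the clear views from above read 0–0.7°.

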